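# Eject one spacer from the dispenser and push it onto the green pad

## Robot

A 7-joint arm with a two-finger parallel gripper is mounted at the origin on a cart in front of the work surface, level with it; the furniture and walls round the work are solid. World frame = base frame: x ahead of the robot, y to its left, z up, the work surface at z = 0. Lengths are in m, angles in rad, forces in N, time in s.
With the tool pointing down it reaches from about 0.4 to 0.925 m from the base axis. Payload 5.6 kg.
Tool frame: the origin (TCP) lies at the very end of the fingers, on their centre line; the grasp point (between the pads) lies 19 mm behind it; z points along the fingers, y is the line along which they close (so a half turn about z gives the same grasp; the last joint's range is limited). The gripper opens to 85 mm and grips with 20 to 120 N. Pads are 22 mm wide; open, the fingers measure 114 mm over their backs; the gripper's body (76 mm by 85 mm) begins 54 mm behind the grasp point. The pads swing forward as they close: fully open they stand 13 mm farther back than shut.
Start: joints at [-1.344, 0.468, -0.012, 1.603, 0.006, 1.071, -0.056], TCP at [0.173, 0.626, 0.231] pointing down, gripper open.
Joint ranges: [-2.53, 2.53], [-0.31, 2.02], [-1.57, 1.55], [0.28, 2.44], [-1.29, 4.43], [0.15, 1.84], [-2.92, 2.92]. Speed limits (rad/s): [2.57, 2.57, 3.14, 3.14, 3.14, 3.14, 3.14].

## Interface

Orientations are given as a unit quaternion [x, y, z, w].
In Python, from rig import env gives the robot as it stands.
- The arm moves only by the tool step_arm, never from a script. Its argument "series" is a list of rows, each an object of numbers: "x", "y", "z": the shift along the tool's x, y, z in units of 50 mm (1.0 is 50 mm); "ax", "ay", "az": the turn, a rotation vector about the tool's x, y, z in units of 5 degrees (1.0 is 5 degrees). In form: [{"x": .., "y": .., "z": .., "ax": .., "ay": .., "az": ..}, ...]. A call has exactly 10 rows; each row shifts and turns the commanded pose from where the row before left it, along the tool's axes as they then stand; what a row does not reach is not made up. A row lasts 1/10 s, in which the tool goes at most 50 mm and 8.59 degrees, less where a joint would pass 70% of its speed; a pose out of reach is approached as far as the arm can. A call is refused whole if a number of a shift passes 1 or a number of a turn 1, either way. A call with a gripper value outside its range is refused whole. "fingers" is the opening, from 0 (shut) to 1 (fully open), set as the call begins (left out, the last holds). The fingers move at their own pace and stop on an object; "newtons" is the grip in N (left out, the last holds). Time passes only in rows, so rows that do not move let the fingers close, or fill a call up. It gives the time, the measured TCP pose, the force, the opening and the grip force at its end, in the units of the state.
- env.get_obs(): the state, without advancing time (a new reading comes with each control period).
- env.grab_frame(name): name is "scene" or "side" or "wrist"; returns a dict with "color" (480x640x3 uint8, red, green, blue), "K" (3x3 intrinsics, pixels), "dist" ([k1, k2, p1, p2, k3] as OpenCV has them; the pictures are not rectified), "eye" and "attitude" of the camera in the world. Camera axes: x right, y down, z forward; pixel columns grow to the right and rows downward; lengths in m; the calibration is good to about 2 mm. A picture is of the moment at which its call begins. There is no depth.
- env.job_done(): hands the job in; it is judged then, once.
The state is a dict: "t": time; "qpos": joint angles; "joint_vel": joint speeds; "joint_torque": joint torques, N m; "tool_pos": TCP position; "eef_rot": TCP orientation; "force": force on the tool from outside, world axes, zero at the start; "torque": the same for the moment, N m; "finger_gap": finger opening in m; "grasp_force": force on a finger pad.
Only numpy, scipy, OpenCV 4.12 (cv2) and the standard library are available. Lean on these libraries where they do the work, as an engineer would, in place of code of your own. Each camera call takes 0.05 s, during which the arm holds its last target. There are 200 camera calls.

## Task

Press the red plunger of the spacer dispenser fully down once and let it come back up, so that a single brass-coloured spacer slides out at the front. Then push that spacer sideways with a fingertip, keeping it flat on the base plate, until it lies wholly on the green pad. Do not pick anything up, leave the other spacers in the magazine, and do not disturb the other things on the bench.

Things in the scene. Friction and masses are not known exactly. Their poses are not given: they have to be found in the camera images.
- dispenser: Spacer dispenser, fixed to the bench. Origin: underside of its dark base plate, on the magazine's vertical axis; x points to its rear, y to its left, z up; the front (-x) roughly faces the robot. Plate: x -89 to +105 mm, y +-143 mm, top at z = 8 mm. Behind the magazine a grey housing (x 22 to 100 mm, y +-28 mm, top at z = 54 mm) carries the plunger.
- magazine_top (a point): Centre of the open top of the bright square magazine tower, 54 mm above the bench, on the dispenser's origin axis. The tower spans x -26 to +22 mm, y +-26 mm in the dispenser frame, has a clear front and holds four stacked spacers.
- outlet (a point): Where the centre of the ejected spacer comes to lie, on the plate top (z = 8 mm), at dispenser x = -51 mm, y = 0. A full press pushes the lowest spacer straight out along -x to here (it may coast on up to the lip, x = -65 mm); the pusher goes back in as the plunger rises and the next spacer drops down.
- lip_middle (a point): Foot of the inner face of the lip along the plate's front edge, at dispenser x = -85 mm, y = 0, z = 8 mm. The lip stands 5 mm above the plate; an end stop of the same height closes each end (inner faces at y = +-137 mm). Between lip, stops and tower the plate is flat and slippery (friction about 0.25).
- plunger (a joint): Travel of the plunger, m: 0 = up, 0.030 = fully down. Pressed straight down; a spring lifts it back by itself. The push needed is about 4 to 8 N all the way down (spring and sliding spacers), then a hard stop.
- plunger_top (a point): Centre of the top face of the plunger's round red cap (37 mm across, 12 mm thick) at dispenser x = 66 mm, y = 0; 101 mm above the bench when up, 71 mm when fully down. Moves with the cap.
- spacer_1: The lowest brass-coloured spacer in the magazine at the start, the one that comes out: a flat disc 40 mm across, 10 mm thick, about 0.035 kg; origin at the centre of its underside, z its axis. It starts at z = 8 mm, on the base plate.
- spacer_2: The second spacer from below, like spacer_1, starting 10 mm higher; it sinks to the base plate when the first is out and the plunger is up again.
- spacer_3: The third spacer from below, like the others.
- spacer_4: The top spacer in the magazine, like the others.
- green_pad: Green rectangle marked flat on the base plate, beside the outlet on the dispenser's left or right: 68 mm (x) by 80 mm (y), same axes as the dispenser, centred 51 mm in front of the magazine axis and 97 mm to one side. It has no thickness to feel. Origin: its centre, at plate height.
- blue_pad: The same marking in blue, on the other side; not the target.
- fork_clamp: Silver fork clamp, 38x68x16 mm, loose on a rear corner area of the base plate. Origin: centre of its underside. Leave alone.
- short_post: Bright steel post, 13 mm across, 50 mm tall, standing loose on the other rear corner area of the base plate. Origin: centre of its underside. Leave alone.
- ball_driver: Blue-handled ball driver, 168 mm long, lying behind the dispenser. Origin: underside. Leave alone.
- battery: Green and white battery, 15x50x15 mm, lying at the back. Origin: underside. Leave alone.
Mind the look-alikes: they are no part of the job. Leave any blue or purple look-alike of the spacer_4 alone.

How it is judged:
By the outcome, as a careful person would: the job done as asked, in the order asked, and still so for the second after the job is handed in, with the robot touching nothing.
It also fails if it takes over 45 s, if anything falls off the work surface, if the arm or the gripper's body presses on something with over 40 N, if the wrist force passes 120 N, or if a joint passes its speed limit or range.

## Working session

There is one attempt and no reset: what is moved stays moved. The work goes in short steps, Python scripts to look and compute and a tool call to move; the robot and the scene stay as the last step left them, time stands still between calls to the robot, and variables do not carry over. Pictures are saved under pics/ and viewed, at most 10 in all, crops included, and the job is handed in when it is done.

Besides the shell and the picture viewer there is one more tool, called after "Emit:" as name([rows], argument=value, ...), one row to a line, values as JSON. step_arm: Moves the arm, as the interface text tells. Its arguments: {"type":"object","properties":{"series":{"type":"array","items":{"type":"object","properties":{"x":{"type":"number"},"y":{"type":"number"},"z":{"type":"number"},"ax":{"type":"number"},"ay":{"type":"number"},"az":{"type":"number"}}}},"fingers":{"type":"number"},"newtons":{"type":"number"}},"required":["series"]}

```bash
mkdir -p pics; cat > h.py <<'E'
import numpy as np,cv2
from scipy.spatial.transform import Rotation as R
from rig import env
def grab(n):
    f=env.grab_frame(n); return f
def rot(f):
    a=np.array(f["attitude"],float); return a if a.shape==(3,3) else R.from_quat(a).as_matrix()
def cast(f,px,z):
    p=cv2.undistortPoints(np.array(px,float).reshape(-1,1,2),np.array(f["K"],float),np.array(f["dist"],float)).reshape(-1,2)
    d=np.c_[p,np.ones(len(p))]@rot(f).T; e=np.array(f["eye"],float)
    return e+d*((z-e[2])/d[:,2])[:,None]
def proj(f,P):
    r=rot(f).T; return cv2.projectPoints(np.array(P,float).reshape(-1,3),cv2.Rodrigues(r)[0],-r@np.array(f["eye"],float),np.array(f["K"],float),np.array(f["dist"],float))[0].reshape(-1,2)
E
python3 - <<'E'
from h import *
o=env.get_obs();print(o)
fs=[grab(n) for n in("scene","side")]
for n,f in zip(("scene","side"),fs):
    cv2.imwrite(f"pics/{n}0.png",f["color"][:,:,::-1]); print(n,f["eye"],f["attitude"])
    h=cv2.cvtColor(f["color"],cv2.COLOR_RGB2HSV)
    for c,lo,hi in(("red",(0,130,60),(8,255,255)),("red2",(172,130,60),(180,255,255)),("green",(40,80,40),(85,255,255)),("blue",(95,90,40),(130,255,255))):
        m=cv2.inRange(h,lo,hi); k,_,s,ce=cv2.connectedComponentsWithStats(m)
        for i in range(1,k):
            if s[i,4]>80: print(c,s[i],ce[i].round(1))
E
```

```text
{'t': 0.0, 'qpos': array([-1.34399685,  0.46839989, -0.01160113,  1.60366176,  0.00599946,
        1.0713859 , -0.05629011]), 'joint_vel': array([ 1.27031021e-04,  3.63862526e-05, -1.47125037e-03, -1.05089876e-03,
       -5.68222457e-04,  4.59588204e-04, -1.08043549e-04]), 'joint_torque': array([-9.14961197e-05, -5.32388020e+01,  2.11588346e-02, -2.51301563e+01,
        1.13370366e-02,  7.73693144e-03, -3.39086216e-05]), 'tool_pos': array([0.17316422, 0.62591255, 0.2303078 ]), 'eef_rot': array([ 1.34518471e-01,  9.90910668e-01, -9.08277348e-04, -5.94702404e-05]), 'force': array([ 0.71142993, -0.40711799, -0.30821087]), 'torque': array([ 0.02693375, -0.00114515,  0.00581869]), 'grasp_force': 0.0, 'finger_gap': 0.085583759114168}
scene [0.04131197 0.3591616  0.58854409] [-0.40463672  0.78836359 -0.41638402  0.20341171]
red [352 220  22  17 302] [362.2 227.7]
red [ 96 385  14  24 167] [102.7 394.9]
green [172 254   9  13  84] [175.7 259.8]
green [ 338  311   68   49 1692] [371.4 334.6]
blue [ 319  174   66   45 1232] [350.7 196. ]
blue [224 227  46  27 560] [246.7 239.6]
blue [ 58 232  47  25 396] [ 81.  244.2]
blue [291 241  22  17 295] [301.9 249. ]
blue [ 419  260   61   39 1232] [449.3 279. ]
side [0.60236381 0.72455357 0.46500318] [-0.01010369  0.84494567 -0.53453387  0.01543605]
red [339 223  17  11 143] [347. 228.]
red [366 416  22   7 109] [376.7 419.6]
green [393 276  43  22 679] [413.4 286. ]
blue [235 226  55  24 685] [260.9 238.2]
blue [375 237  36  15 274] [396.8 243.4]
blue [284 272  19  12 191] [293.  277.5]
blue [244 278  16  26 265] [252.2 290.7]
blue [117 357  14  27 100] [125. 370.]
```

View pics/scene0.png

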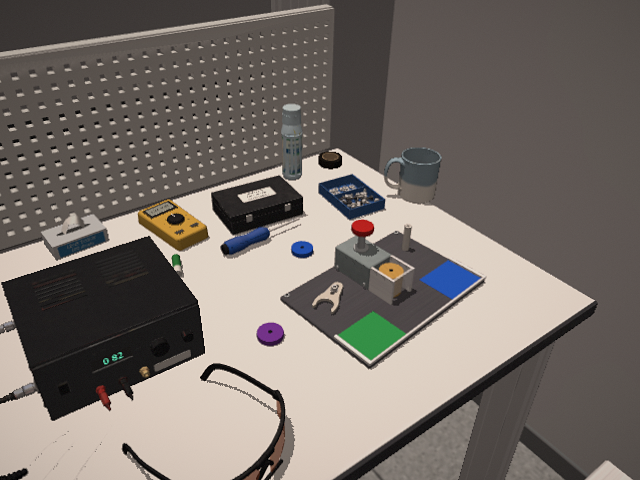

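View pics/side0.png

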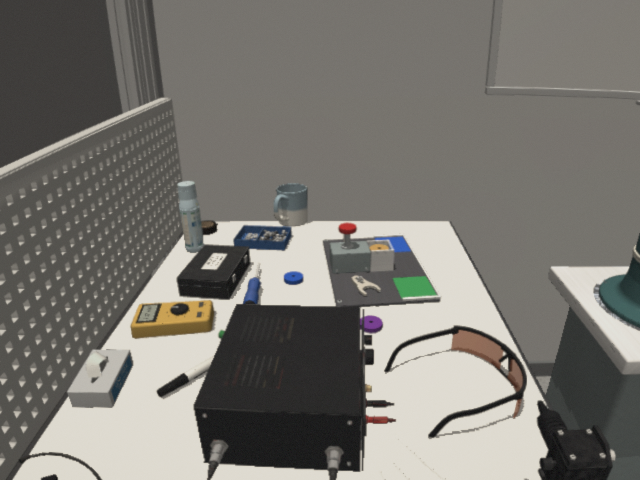

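The scene view shows the dispenser with its red cap at (362,228), the brass spacer in the tower at (392,270), the green pad at (371,334) and the blue pad at (450,279). The blue disc (302,249) and the purple disc (270,334) are look-alikes lying loose on the bench. They don't fit, because the spacers wanted are brass and inside the magazine.

```bash
python3 - <<'E'
from h import *
fs={n:grab(n) for n in("scene","side")}
for n,f in fs.items():
    h=cv2.cvtColor(f["color"],cv2.COLOR_RGB2HSV)
    def comp(lo,hi,near):
        m=cv2.inRange(h,lo,hi);k,l,s,c=cv2.connectedComponentsWithStats(m)
        i=[i for i in range(1,k) if s[i,4]>80]; i=min(i,key=lambda i:np.hypot(*(c[i]-near)))
        return (l==i).astype(np.uint8),c[i]
    def quad(m,z):
        c=max(cv2.findContours(m,cv2.RETR_EXTERNAL,cv2.CHAIN_APPROX_NONE)[0],key=cv2.contourArea)
        p=cast(f,c.reshape(-1,2),z)[:,:2].astype(np.float32)*1000
        return cv2.minAreaRect(p)
    g,gc=comp((40,80,40),(85,255,255),(371,334) if n=="scene" else (413,286))
    b,bc=comp((95,90,40),(130,255,255),(449,279) if n=="scene" else (397,243))
    r,rc=comp((0,130,60),(8,255,255),(362,228) if n=="scene" else (347,228))
    G=quad(g,.008);B=quad(b,.008);print(n,"green",G,"blue",B)
    Gp=cast(f,gc,.008)[0];Bp=cast(f,bc,.008)[0];print("centroids",Gp,Bp,np.linalg.norm(Gp-Bp))
    u=(Gp-Bp)[:2];u/=np.linalg.norm(u);
    mid=(Gp+Bp)[:2]/2; v=np.array([-u[1],u[0]]); 
    if v@mid<0: v=-v
    cap=cast(f,rc,.096)[0];print("mid",mid,"u(to green)",u,"ang",np.degrees(np.arctan2(u[1],u[0])),"plunger pred",mid+.117*v,mid-.117*v,"cap@.096",cap)
f=fs["scene"];cv2.imwrite("pics/crop.png",cv2.resize(f["color"][205:375,270:500,::-1],None,fx=3.4,fy=3.4,interpolation=cv2.INTER_CUBIC))
E
```

```text
scene green ((456.73602294921875, -58.93000793457031), (65.68932342529297, 76.85808563232422), 6.680535316467285) blue ((479.25543212890625, -248.97079467773438), (65.55464172363281, 81.132080078125), 6.818543910980225)
centroids [ 0.45555597 -0.05768475  0.008     ] [ 0.47815029 -0.24782611  0.008     ] 0.19147909197775867
mid [ 0.46685313 -0.15275543] u(to green) [-0.11799889  0.99301373] ang 96.77662685537392 plunger pred [ 0.58303574 -0.13894956] [ 0.35067052 -0.1665613 ] cap@.096 [ 0.5805303  -0.13836219  0.096     ]
side green ((458.77239990234375, -56.25969314575195), (68.12664031982422, 73.88165283203125), 6.79020881652832) blue ((480.72833251953125, -243.91970825195312), (66.35618591308594, 80.77644348144531), 7.169121265411377)
centroids [ 0.45901765 -0.0554633   0.008     ] [ 0.46970029 -0.24668933  0.008     ] 0.1915241853401219
mid [ 0.46435897 -0.15107632] u(to green) [-0.05577701  0.99844325] ang 93.19744657867834 plunger pred [ 0.58117683 -0.14455041] [ 0.34754111 -0.15760223] cap@.096 [ 0.58565399 -0.13095545  0.096     ]
```

View pics/crop.png

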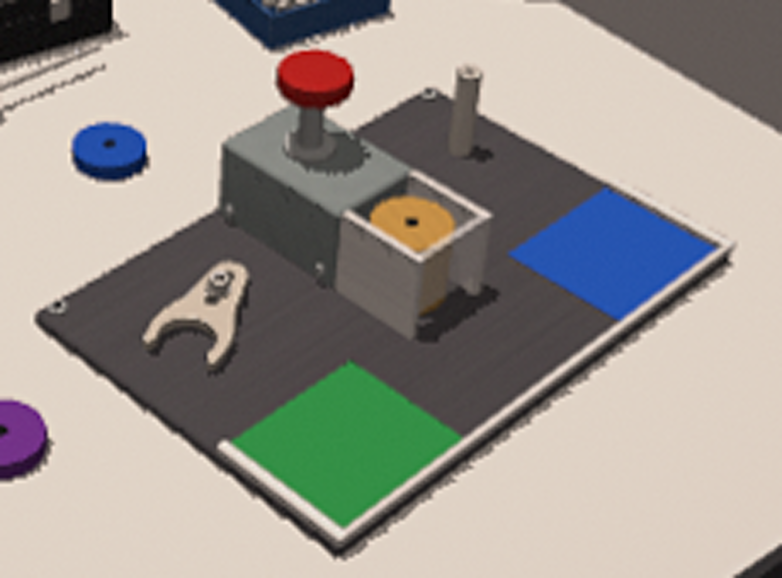

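The crop confirms it: red plunger cap at crop (315,75), brass stack in the clear-fronted tower at (410,225), green pad on the dispenser's left. The pads are about 191 mm apart and yaw is about 6.7°. The plunger predicted from the pads matches the cap within about 3 mm. I'll turn the tool to the dispenser's axes first, so that tool x = dispenser y and tool y = dispenser x.

Emit:
step_arm([
  {"az": 1},
  {"az": 1},
  {"az": 1},
  {"az": 1},
  {"az": 1},
  {"az": 1},
  {"az": 1},
  {"az": 1},
  {"az": 1},
  {"az": 1},
], fingers=0, newtons=40)

```text
validation failed for argument at $.se...
```

Emit:
step_arm([
  {"az": 0.9},
  {"az": 0.9},
  {"az": 0.9},
  {"az": 0.86},
  {"x": -0.5},
  {"x": -0.6},
  {"x": -0.6},
  {"x": -0.6},
  {"x": -0.6},
  {"x": -0.6},
])

```text
validation failed for argument at $.se...
```

Emit:
step_arm([
  {"x": 0,"y": 0,"z": 0,"ax": 0,"ay": 0,"az": 1},
  {"x": 0,"y": 0,"z": 0,"ax": 0,"ay": 0,"az": 1},
  {"x": 0,"y": 0,"z": 0,"ax": 0,"ay": 0,"az": 1},
  {"x": 0,"y": 0,"z": 0,"ax": 0,"ay": 0,"az": 1},
  {"x": 0,"y": 0,"z": 0,"ax": 0,"ay": 0,"az": 1},
  {"x": 0,"y": 0,"z": 0,"ax": 0,"ay": 0,"az": 1},
  {"x": 0,"y": 0,"z": 0,"ax": 0,"ay": 0,"az": 1},
  {"x": 0,"y": 0,"z": 0,"ax": 0,"ay": 0,"az": 1},
  {"x": 0,"y": 0,"z": 0,"ax": 0,"ay": 0,"az": 1},
  {"x": 0,"y": 0,"z": 0,"ax": 0,"ay": 0,"az": 1},
], fingers=0, newtons=40)

```text
t: 1.2
tool_pos: [0.1732, 0.6263, 0.231]
eef_rot: [0.542, 0.84, -0.0, 0.0]
force: [-0.8, 0.5, 0.1]
finger_gap: 0.0
grasp_force: 0.0
```

Emit:
step_arm([
  {"x": 0,"y": 0,"z": 0,"ax": 0,"ay": 0,"az": 0.9},
  {"x": 0,"y": 0,"z": 0,"ax": 0,"ay": 0,"az": 0.9},
  {"x": 0,"y": 0,"z": 0,"ax": 0,"ay": 0,"az": 0.9},
  {"x": 0,"y": 0,"z": 0,"ax": 0,"ay": 0,"az": 0.86},
  {"x": -0.4,"y": 0.2,"z": 0,"ax": 0,"ay": 0,"az": 0},
  {"x": -0.6,"y": 0.3,"z": 0,"ax": 0,"ay": 0,"az": 0},
  {"x": -0.6,"y": 0.3,"z": 0,"ax": 0,"ay": 0,"az": 0},
  {"x": -0.6,"y": 0.3,"z": 0,"ax": 0,"ay": 0,"az": 0},
  {"x": -0.6,"y": 0.3,"z": 0,"ax": 0,"ay": 0,"az": 0},
  {"x": -0.6,"y": 0.3,"z": 0,"ax": 0,"ay": 0,"az": 0},
])

```text
t: 2.2
tool_pos: [0.2782, 0.4663, 0.2312]
eef_rot: [0.664, 0.747, -0.0, 0.0]
force: [0.6, 0.3, 0.4]
finger_gap: -0.0002
grasp_force: 0.0
```

Emit:
step_arm([
  {"x": -0.6,"y": 0.3,"z": 0,"ax": 0,"ay": 0,"az": 0},
  {"x": -0.6,"y": 0.3,"z": 0,"ax": 0,"ay": 0,"az": 0},
  {"x": -0.6,"y": 0.3,"z": 0,"ax": 0,"ay": 0,"az": 0},
  {"x": -0.6,"y": 0.3,"z": 0,"ax": 0,"ay": 0,"az": 0},
  {"x": -0.6,"y": 0.3,"z": 0,"ax": 0,"ay": 0,"az": 0},
  {"x": -0.6,"y": 0.3,"z": 0,"ax": 0,"ay": 0,"az": 0},
  {"x": -0.6,"y": 0.3,"z": 0,"ax": 0,"ay": 0,"az": 0},
  {"x": -0.6,"y": 0.3,"z": 0,"ax": 0,"ay": 0,"az": 0},
  {"x": -0.6,"y": 0.3,"z": 0,"ax": 0,"ay": 0,"az": 0},
  {"x": -0.4,"y": 0.2,"z": 0,"ax": 0,"ay": 0,"az": 0},
])

```text
t: 3.2
tool_pos: [0.4568, 0.1943, 0.2315]
eef_rot: [0.665, 0.747, 0.0, 0.0]
force: [-0.1, 0.2, -0.7]
finger_gap: 0.0
grasp_force: 0.0
```

Emit:
step_arm([
  {"x": -0.8,"y": 0.2,"z": 0,"ax": 0,"ay": 0,"az": 0},
  {"x": -0.8,"y": 0.2,"z": 0,"ax": 0,"ay": 0,"az": 0},
  {"x": -0.8,"y": 0.2,"z": 0,"ax": 0,"ay": 0,"az": 0},
  {"x": -0.8,"y": 0.2,"z": 0,"ax": 0,"ay": 0,"az": 0},
  {"x": -0.8,"y": 0.2,"z": 0,"ax": 0,"ay": 0,"az": 0},
  {"x": -0.8,"y": 0.2,"z": 0,"ax": 0,"ay": 0,"az": 0},
  {"x": -0.8,"y": 0.2,"z": 0,"ax": 0,"ay": 0,"az": 0},
  {"x": -0.8,"y": 0.2,"z": 0,"ax": 0,"ay": 0,"az": 0},
  {"x": -0.5,"y": 0.1,"z": 0,"ax": 0,"ay": 0,"az": 0},
  {"x": 0,"y": 0,"z": 0,"ax": 0,"ay": 0,"az": 0},
])

```text
t: 4.2
tool_pos: [0.5806, -0.1409, 0.2313]
eef_rot: [0.667, 0.745, -0.001, 0.001]
force: [0.2, -0.2, 0.5]
finger_gap: 0.0001
grasp_force: 0.0
```

```bash
cat > cap.py <<'E'
from h import *
o=env.get_obs();print(o["t"],o["tool_pos"],o["qpos"].round(2))
D=np.array([.466,-.152]);
for n in("scene","side","wrist"):
    f=grab(n);h=cv2.cvtColor(f["color"],cv2.COLOR_RGB2HSV)
    m=cv2.inRange(h,(0,130,60),(8,255,255))|cv2.inRange(h,(172,130,60),(180,255,255));k,l,s,c=cv2.connectedComponentsWithStats(m)
    for i in range(1,k):
        if s[i,4]>80:
            print(n,s[i],cast(f,c[i],.097)[0].round(4))
    cv2.imwrite(f"pics/{n}1.png",f["color"][:,:,::-1])
E
python3 cap.py
```

```text
4.2 [ 0.58057494 -0.14092222  0.23133698] [-0.3   0.42  0.63  1.77 -0.28  1.04  0.54]
scene [352 220  22  17 303] [ 0.5793 -0.1373  0.097 ]
scene [ 96 385  15  25 172] [0.4918 0.3052 0.097 ]
side [339 223  17  11 141] [ 0.5856 -0.1286  0.097 ]
side [366 416  22   7 104] [0.5629 0.3691 0.097 ]
wrist [ 296  207   52   52 2079] [ 0.5857 -0.1395  0.097 ]
```

View pics/wrist1.png

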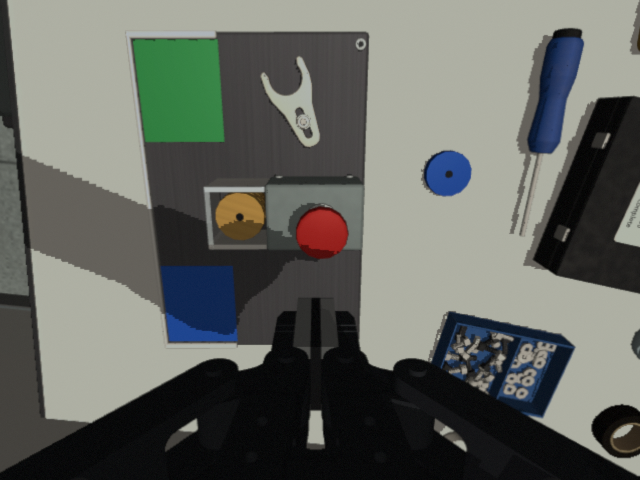

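The wrist view shows the cap at (322,232), the brass spacer in the tower at (239,216) and the green pad at (180,90). The cap ray lands within 4 mm of the plan, so I'll lower now.

Emit:
step_arm([
  {"x": 0.03,"y": 0.06,"z": 0.6,"ax": 0,"ay": 0,"az": 0},
  {"x": 0,"y": 0,"z": 0.6,"ax": 0,"ay": 0,"az": 0},
  {"x": 0,"y": 0,"z": 0.6,"ax": 0,"ay": 0,"az": 0},
  {"x": 0,"y": 0,"z": 0.4,"ax": 0,"ay": 0,"az": 0},
  {"x": 0,"y": 0,"z": 0.2,"ax": 0,"ay": 0,"az": 0},
  {"x": 0,"y": 0,"z": 0.16,"ax": 0,"ay": 0,"az": 0},
  {"x": 0,"y": 0,"z": 0.16,"ax": 0,"ay": 0,"az": 0},
  {"x": 0,"y": 0,"z": 0.16,"ax": 0,"ay": 0,"az": 0},
  {"x": 0,"y": 0,"z": 0.16,"ax": 0,"ay": 0,"az": 0},
  {"x": 0,"y": 0,"z": 0.12,"ax": 0,"ay": 0,"az": 0},
])

```text
t: 5.35
tool_pos: [0.5838, -0.1331, 0.0741]
eef_rot: [0.664, 0.748, 0.001, -0.0]
force: [-3.2, 3.2, 6.9]
finger_gap: 0.0
grasp_force: 3.2
```

Emit:
step_arm([
  {"x": 0,"y": 0,"z": 0.03,"ax": 0,"ay": 0,"az": 0},
  {"x": 0,"y": 0,"z": 0.03,"ax": 0,"ay": 0,"az": 0},
  {"x": 0,"y": 0,"z": 0.02,"ax": 0,"ay": 0,"az": 0},
  {"x": 0,"y": 0,"z": 0.02,"ax": 0,"ay": 0,"az": 0},
  {"x": 0,"y": 0,"z": 0,"ax": 0,"ay": 0,"az": 0},
  {"x": 0,"y": 0,"z": 0,"ax": 0,"ay": 0,"az": 0},
  {"x": 0,"y": 0,"z": 0,"ax": 0,"ay": 0,"az": 0},
  {"x": 0,"y": 0,"z": 0,"ax": 0,"ay": 0,"az": 0},
  {"x": 0,"y": 0,"z": 0,"ax": 0,"ay": 0,"az": 0},
  {"x": 0,"y": 0,"z": 0,"ax": 0,"ay": 0,"az": 0},
])

```text
t: 6.35
tool_pos: [0.5839, -0.1331, 0.071]
eef_rot: [0.664, 0.748, 0.001, -0.0]
force: [-7.2, 4.9, 18.7]
finger_gap: 0.0003
grasp_force: 9.1
```

Hard stop reached at z = 0.071 with 19 N. Now I'll lift straight up.

Emit:
step_arm([
  {"x": 0,"y": 0,"z": -0.1,"ax": 0,"ay": 0,"az": 0},
  {"x": 0,"y": 0,"z": -0.2,"ax": 0,"ay": 0,"az": 0},
  {"x": 0,"y": 0,"z": -0.3,"ax": 0,"ay": 0,"az": 0},
  {"x": 0,"y": 0,"z": -0.4,"ax": 0,"ay": 0,"az": 0},
  {"x": 0,"y": 0,"z": -0.6,"ax": 0,"ay": 0,"az": 0},
  {"x": 0,"y": 0,"z": -0.6,"ax": 0,"ay": 0,"az": 0},
  {"x": 0,"y": 0,"z": -0.6,"ax": 0,"ay": 0,"az": 0},
  {"x": 0,"y": 0,"z": -0.4,"ax": 0,"ay": 0,"az": 0},
  {"x": 0,"y": 0,"z": 0,"ax": 0,"ay": 0,"az": 0},
  {"x": 0,"y": 0,"z": 0,"ax": 0,"ay": 0,"az": 0},
])

```text
t: 7.35
tool_pos: [0.5833, -0.1343, 0.2288]
eef_rot: [0.664, 0.747, 0.0, 0.0]
force: [0.8, 0.1, -0.2]
finger_gap: 0.0
grasp_force: 0.0
```

```bash
cat > meas.py <<'E'
import sys
from h import *
tag=sys.argv[1]
o=env.get_obs();T=o["tool_pos"];print(o["t"],T.round(4))
f=grab("wrist");h=cv2.cvtColor(f["color"],cv2.COLOR_RGB2HSV)
def comps(lo,hi,z,mn):
    m=cv2.inRange(h,lo,hi);out=[]
    for c in cv2.findContours(m,cv2.RETR_EXTERNAL,cv2.CHAIN_APPROX_NONE)[0]:
        if cv2.contourArea(c)>mn:
            p=cast(f,c.reshape(-1,2),z)[:,:2].astype(np.float32)*1000
            r=cv2.minAreaRect(p);out.append((cv2.boundingRect(c),np.round(r[0],1),np.round(r[1],1),round(r[2],1)))
    return out
a=np.radians(6.7);X=np.array([np.cos(a),np.sin(a)]);Y=np.array([-X[1],X[0]])
for n,lo,hi,z,mn in(("green",(40,80,40),(85,255,255),.008,1000),("blue",(100,120,40),(130,255,255),.008,1000),("brass",(10,100,60),(28,255,255),.018,150),("red",(0,130,60),(8,255,255),.101,300)):
    for c in comps(lo,hi,z,mn):
        d=c[1]/1000-T[:2]; print(n,*c,"rel tool x/y mm",(d@Y*1000).round(1),(d@X*1000).round(1))
cv2.imwrite(f"pics/w_{tag}.png",f["color"][:,:,::-1])
E
python3 meas.py 2
```

```text
7.35 [ 0.5833 -0.1343  0.2288]
green (127, 40, 93, 104) [458.2 -57.3] [68.6 80.1] 6.9 rel tool x/y mm 91.1 -115.3
blue (438, 314, 132, 106) [ 785.8 -284.8] [ 96.9 132.2] 83.6 rel tool x/y mm -173.1 183.5
blue (156, 268, 78, 76) [ 481.4 -250.2] [68.6 79.8] 6.7 rel tool x/y mm -103.2 -114.8
blue (421, 153, 47, 45) [693.6 -97.6] [40.3 38.5] 6.7 rel tool x/y mm 23.6 113.8
blue (525, 38, 55, 117) [767.3 -24.6] [28.2 91.6] 2.2 rel tool x/y mm 87.5 195.5
brass (212, 195, 49, 44) [ 516.6 -153.7] [42.5 38.9] 6.8 rel tool x/y mm -11.5 -68.5
brass (160, 187, 41, 46) [ 467.6 -153.2] [34.4 40.2] 6.7 rel tool x/y mm -5.3 -117.1
red (291, 210, 52, 52) [ 585.6 -138.7] [35.  36.3] 6.7 rel tool x/y mm -4.6 1.7
```

View pics/w_2.png

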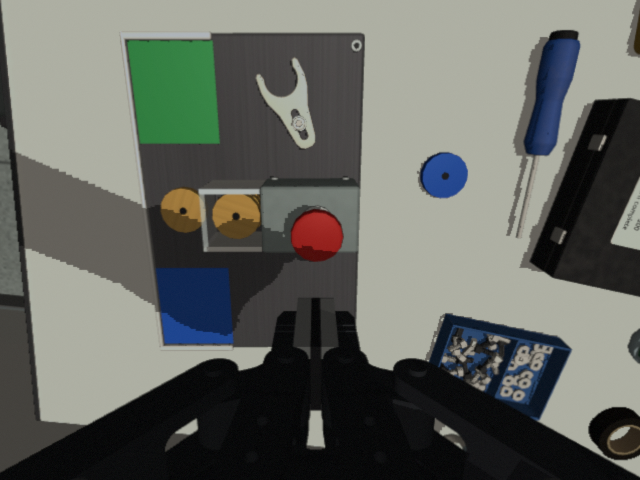

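The picture shows one brass spacer out at (182,211), the next one still in the tower, and the cap up again. The green pad measures 68.6×80.1 mm and the spacer is at the outlet. I'll go behind it on the blue side at height, and turn 90° so the narrow side of the gripper faces the tower.

Emit:
step_arm([
  {"x": -0.2,"y": -0.4,"z": 0,"ax": 0,"ay": 0,"az": 0},
  {"x": -0.24,"y": -0.6,"z": 0,"ax": 0,"ay": 0,"az": 0},
  {"x": -0.3,"y": -0.7,"z": 0,"ax": 0,"ay": 0,"az": 0},
  {"x": -0.3,"y": -0.6,"z": 0,"ax": 0,"ay": 0,"az": 0},
  {"x": 0,"y": 0,"z": 0,"ax": 0,"ay": 0,"az": -1},
  {"x": 0,"y": 0,"z": 0,"ax": 0,"ay": 0,"az": -1},
  {"x": 0,"y": 0,"z": 0,"ax": 0,"ay": 0,"az": -1},
  {"x": 0,"y": 0,"z": 0,"ax": 0,"ay": 0,"az": -1},
  {"x": 0,"y": 0,"z": 0,"ax": 0,"ay": 0,"az": -1},
  {"x": 0,"y": 0,"z": 0,"ax": 0,"ay": 0,"az": -1},
])

```text
t: 8.4
tool_pos: [0.4744, -0.1991, 0.227]
eef_rot: [0.447, 0.895, -0.0, -0.001]
force: [-0.5, -0.6, 0.4]
finger_gap: -0.0001
grasp_force: 0.0
```

Emit:
step_arm([
  {"x": 0,"y": 0,"z": 0,"ax": 0,"ay": 0,"az": -1},
  {"x": 0,"y": 0,"z": 0,"ax": 0,"ay": 0,"az": -1},
  {"x": 0,"y": 0,"z": 0,"ax": 0,"ay": 0,"az": -1},
  {"x": 0,"y": 0,"z": 0,"ax": 0,"ay": 0,"az": -1},
  {"x": 0,"y": 0,"z": 0,"ax": 0,"ay": 0,"az": -1},
  {"x": 0,"y": 0,"z": 0,"ax": 0,"ay": 0,"az": -1},
  {"x": 0,"y": 0,"z": 0,"ax": 0,"ay": 0,"az": -1},
  {"x": 0,"y": 0,"z": 0,"ax": 0,"ay": 0,"az": -1},
  {"x": 0,"y": 0,"z": 0,"ax": 0,"ay": 0,"az": -1},
  {"x": 0,"y": 0,"z": 0,"ax": 0,"ay": 0,"az": -1},
])

```text
t: 9.4
tool_pos: [0.4744, -0.1991, 0.2269]
eef_rot: [0.027, 1.0, 0.0, -0.001]
force: [-0.7, 0.4, 0.5]
finger_gap: -0.0004
grasp_force: 0.0
```

Emit:
step_arm([
  {"x": 0,"y": 0,"z": 0,"ax": 0,"ay": 0,"az": -1},
  {"x": 0,"y": 0,"z": 0,"ax": 0,"ay": 0,"az": -1},
  {"x": 0,"y": 0,"z": 0.3,"ax": 0,"ay": 0,"az": 0},
  {"x": 0,"y": 0,"z": 0.6,"ax": 0,"ay": 0,"az": 0},
  {"x": 0,"y": 0,"z": 0.6,"ax": 0,"ay": 0,"az": 0},
  {"x": 0,"y": 0,"z": 0.6,"ax": 0,"ay": 0,"az": 0},
  {"x": 0,"y": 0,"z": 0.5,"ax": 0,"ay": 0,"az": 0},
  {"x": 0,"y": 0,"z": 0.4,"ax": 0,"ay": 0,"az": 0},
  {"x": 0,"y": 0,"z": 0,"ax": 0,"ay": 0,"az": 0},
  {"x": 0,"y": 0,"z": 0,"ax": 0,"ay": 0,"az": 0},
])

```text
t: 10.4
tool_pos: [0.4746, -0.1993, 0.0777]
eef_rot: [-0.059, 0.998, 0.0, -0.001]
force: [0.5, 0.1, -0.3]
finger_gap: 0.0002
grasp_force: 0.0
```

```bash
python3 meas.py 3; python3 - <<'E'
from h import *
o=env.get_obs();print(o["eef_rot"].round(4),o["qpos"].round(2))
f=grab("wrist");print(proj(f,o["tool_pos"]))
E
```

```text
10.4 [ 0.4746 -0.1993  0.0777]
green (497, 198, 143, 118) [458.6 -57.1] [67.3 80.5] 6.7 rel tool x/y mm 143.1 0.7
blue (141, 199, 156, 117) [ 481.7 -249.9] [67.1 80.5] 6.7 rel tool x/y mm -51.1 1.2
brass (370, 352, 76, 19) [ 526.4 -141. ] [11.6 42.7] 6.8 rel tool x/y mm 51.9 58.3
brass (365, 226, 78, 74) [ 469.4 -153.7] [40.1 39.4] 39.5 rel tool x/y mm 45.9 0.2
[-5.860e-02  9.983e-01 -1.000e-04 -0.000e+00] [ 0.06  0.48  0.34  2.06 -0.25  0.65  2.25]
[[315.97552706 317.70881739]]
```

View pics/w_3.png

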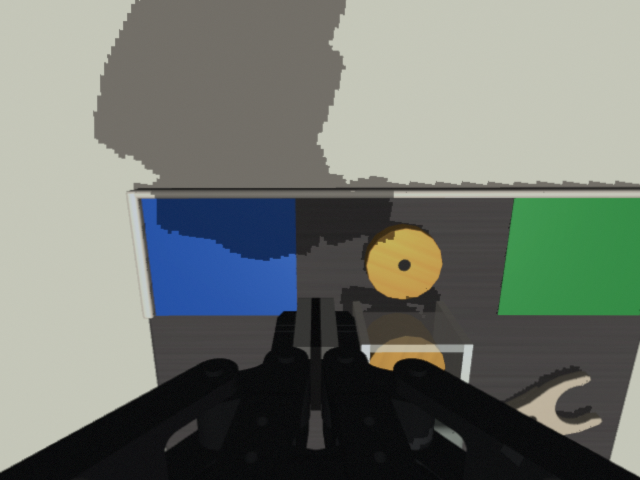

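The spacer (404,264) lies 46 mm along the tool's push axis and is centred on it within 1 mm. The fingertip has room to come down behind it.

Emit:
step_arm([
  {"x": 0,"y": 0,"z": 0.3,"ax": 0,"ay": 0,"az": 0},
  {"x": 0,"y": 0,"z": 0.3,"ax": 0,"ay": 0,"az": 0},
  {"x": 0,"y": 0,"z": 0.3,"ax": 0,"ay": 0,"az": 0},
  {"x": 0,"y": 0,"z": 0.2,"ax": 0,"ay": 0,"az": 0},
  {"x": 0,"y": 0,"z": 0.1,"ax": 0,"ay": 0,"az": 0},
  {"x": 0,"y": 0,"z": 0.1,"ax": 0,"ay": 0,"az": 0},
  {"x": 0,"y": 0,"z": 0,"ax": 0,"ay": 0,"az": 0},
  {"x": 0,"y": 0.08,"z": 0,"ax": 0,"ay": 0,"az": 0},
  {"x": 0,"y": 0.08,"z": 0,"ax": 0,"ay": 0,"az": 0},
  {"x": 0,"y": 0.08,"z": 0,"ax": 0,"ay": 0,"az": 0},
])

```text
t: 11.5
tool_pos: [0.4741, -0.1869, 0.0136]
eef_rot: [-0.059, 0.998, -0.0, 0.0]
force: [0.1, 0.0, -0.1]
finger_gap: 0.0001
grasp_force: 0.0
```

Emit:
step_arm([
  {"x": 0,"y": 0.08,"z": 0,"ax": 0,"ay": 0,"az": 0},
  {"x": 0,"y": 0.08,"z": 0,"ax": 0,"ay": 0,"az": 0},
  {"x": 0,"y": 0.08,"z": 0,"ax": 0,"ay": 0,"az": 0},
  {"x": 0,"y": 0.08,"z": 0,"ax": 0,"ay": 0,"az": 0},
  {"x": 0,"y": 0.08,"z": 0,"ax": 0,"ay": 0,"az": 0},
  {"x": 0,"y": 0.08,"z": 0,"ax": 0,"ay": 0,"az": 0},
  {"x": 0,"y": 0.08,"z": 0,"ax": 0,"ay": 0,"az": 0},
  {"x": 0,"y": 0.08,"z": 0,"ax": 0,"ay": 0,"az": 0},
  {"x": 0,"y": 0.08,"z": 0,"ax": 0,"ay": 0,"az": 0},
  {"x": 0,"y": 0,"z": 0,"ax": 0,"ay": 0,"az": 0},
])

```text
t: 12.5
tool_pos: [0.4695, -0.1509, 0.0132]
eef_rot: [-0.059, 0.998, 0.0, -0.0]
force: [-0.1, -0.1, 0.5]
finger_gap: -0.0002
grasp_force: 0.0
```

```bash
python3 meas.py 4
```

```text
12.5 [ 0.4695 -0.1509  0.0132]
green (447, 230, 193, 156) [458.5 -56.9] [67.6 80.7] 6.9 rel tool x/y mm 94.6 0.0
blue (0, 230, 174, 156) [ 481.1 -245.9] [67.5 72.4] 6.6 rel tool x/y mm -95.7 0.4
brass (337, 264, 105, 106) [ 462.7 -123.3] [42.3 34.1] 35.0 rel tool x/y mm 28.2 -3.6
```

Emit:
step_arm([
  {"x": 0,"y": 0.1,"z": 0,"ax": 0,"ay": 0,"az": 0},
  {"x": 0,"y": 0.1,"z": 0,"ax": 0,"ay": 0,"az": 0},
  {"x": 0,"y": 0.1,"z": 0,"ax": 0,"ay": 0,"az": 0},
  {"x": 0,"y": 0.1,"z": 0,"ax": 0,"ay": 0,"az": 0},
  {"x": 0,"y": 0.1,"z": 0,"ax": 0,"ay": 0,"az": 0},
  {"x": 0,"y": 0.1,"z": 0,"ax": 0,"ay": 0,"az": 0},
  {"x": 0,"y": 0.1,"z": 0,"ax": 0,"ay": 0,"az": 0},
  {"x": 0,"y": 0.1,"z": 0,"ax": 0,"ay": 0,"az": 0},
  {"x": 0,"y": 0.1,"z": 0,"ax": 0,"ay": 0,"az": 0},
  {"x": 0,"y": 0,"z": 0,"ax": 0,"ay": 0,"az": 0},
])

```text
t: 13.55
tool_pos: [0.4643, -0.106, 0.0132]
eef_rot: [-0.059, 0.998, 0.0, -0.0]
force: [-0.1, 0.0, 0.6]
finger_gap: 0.0003
grasp_force: 0.0
```

```bash
python3 meas.py 5
```

```text
13.55 [ 0.4643 -0.106   0.0132]
green (340, 230, 217, 156) [458.7 -56.9] [67.6 80.7] 6.8 rel tool x/y mm 49.4 0.2
blue (0, 230, 65, 156) [ 478.5 -223.5] [67.4 27. ] 6.6 rel tool x/y mm -118.3 0.4
brass (338, 265, 104, 104) [457.4 -78.3] [42.2 34. ] 34.1 rel tool x/y mm 28.3 -3.6
```

View pics/w_5.png

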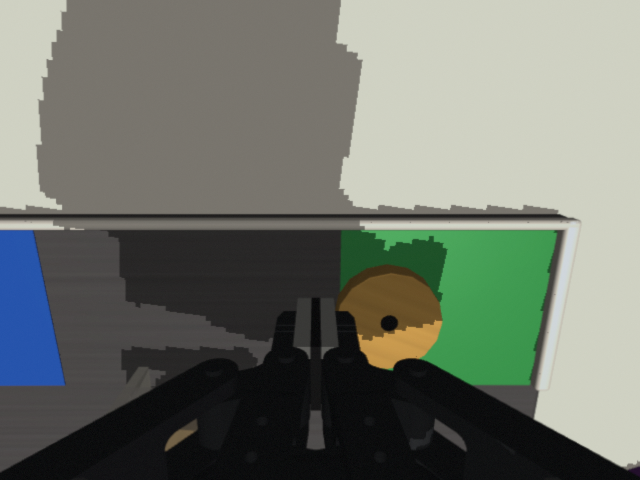

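The spacer (hole at 389,323) is flat, has not drifted, and is half on the green. About 22 mm more is needed; then I'll back off and lift.

Emit:
step_arm([
  {"x": 0,"y": 0.08,"z": 0,"ax": 0,"ay": 0,"az": 0},
  {"x": 0,"y": 0.1,"z": 0,"ax": 0,"ay": 0,"az": 0},
  {"x": 0,"y": 0.1,"z": 0,"ax": 0,"ay": 0,"az": 0},
  {"x": 0,"y": 0.08,"z": 0,"ax": 0,"ay": 0,"az": 0},
  {"x": 0,"y": 0.05,"z": 0,"ax": 0,"ay": 0,"az": 0},
  {"x": 0,"y": 0.02,"z": 0,"ax": 0,"ay": 0,"az": 0},
  {"x": 0,"y": 0,"z": 0,"ax": 0,"ay": 0,"az": 0},
  {"x": 0,"y": -0.1,"z": 0,"ax": 0,"ay": 0,"az": 0},
  {"x": 0,"y": -0.2,"z": 0,"ax": 0,"ay": 0,"az": 0},
  {"x": 0,"y": 0,"z": 0,"ax": 0,"ay": 0,"az": 0},
])

```text
t: 14.6
tool_pos: [0.4639, -0.1027, 0.0134]
eef_rot: [-0.057, 0.998, -0.001, 0.0]
force: [0.3, -0.2, 0.7]
finger_gap: 0.0001
grasp_force: 0.0
```

Emit:
step_arm([
  {"x": 0,"y": 0,"z": -0.2,"ax": 0,"ay": 0,"az": 0},
  {"x": 0,"y": 0,"z": -0.4,"ax": 0,"ay": 0,"az": 0},
  {"x": 0,"y": 0,"z": -0.6,"ax": 0,"ay": 0,"az": 0},
  {"x": 0,"y": 0,"z": -0.6,"ax": 0,"ay": 0,"az": 0},
  {"x": 0,"y": 0,"z": -0.6,"ax": 0,"ay": 0,"az": 0},
  {"x": 0,"y": 0,"z": -0.6,"ax": 0,"ay": 0,"az": 0},
  {"x": 0,"y": 0,"z": -0.5,"ax": 0,"ay": 0,"az": 0},
  {"x": 0,"y": 0,"z": -0.3,"ax": 0,"ay": 0,"az": 0},
  {"x": 0,"y": 0,"z": 0,"ax": 0,"ay": 0,"az": 0},
  {"x": 0,"y": 0,"z": 0,"ax": 0,"ay": 0,"az": 0},
])

```text
t: 15.6
tool_pos: [0.4633, -0.1003, 0.2033]
eef_rot: [-0.059, 0.998, 0.0, 0.0]
force: [0.4, -0.2, -0.2]
finger_gap: -0.0002
grasp_force: 0.0
```

```bash
python3 meas.py 6
```

```text
15.6 [ 0.4633 -0.1003  0.2033]
green (319, 167, 100, 80) [458.6 -57.2] [67.4 80.8] 6.8 rel tool x/y mm 43.3 0.4
blue (80, 167, 107, 80) [ 481.6 -250. ] [67.4 80.7] 6.8 rel tool x/y mm -150.8 0.7
brass (224, 259, 49, 41) [ 530.6 -150.3] [36.9 41.3] 6.8 rel tool x/y mm -57.5 61.0
brass (342, 185, 49, 48) [457.9 -59.4] [39.1 38.3] 52.9 rel tool x/y mm 41.2 -0.6
```

View pics/w_6.png

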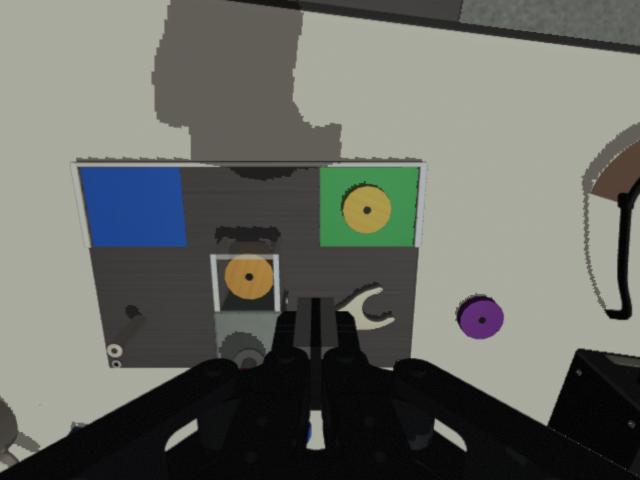

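The spacer (366,209) lies wholly on the green pad, about 2 mm off its centre. The rest of the stack is in the tower, the post and clamp are still standing in place, and the tool is clear.

```bash
python3 -c "
from rig import env
print(env.job_done())"
```

```text
the job is handed in; nothing more can be done
None
```

The job is handed in at about 16 s: one full press of the plunger put out a single brass spacer, which was pushed flat onto the green pad, about 2 mm off its centre, with the other spacers still in the magazine and nothing else on the bench seen to move.

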